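Tidy the writing desk: notebook stack, espresso mug on top, pen in its stand

TASK

Tidy the desk: build one neat, squared-up stack in the middle of the blue mat, with the black notebook at the bottom lined up with the mat, the cream one on it, the tan one on that, and the pink mug standing upright in the middle on top. Lift the gold pen out of the pink pen rest and lay it centred in both notches of the dark wooden pen stand. Leave the amber jar and the little potted cactus standing where they are.

Things in the scene. Friction and masses are not known exactly. Their poses are not given: they have to be found in the camera images.
- black_book: loose black pocket notebook, 110 mm long (its x) by 64 mm wide (its y) by 26 mm thick (z), lying flat; origin at the centre of its underside; light (under 0.25 kg)
- cream_book: loose cream pocket notebook with a narrow dark brown band across its width, 100 mm long (its x) by 60 mm wide (its y) by 24 mm thick (z), lying flat; origin at the centre of its underside; light (under 0.25 kg)
- tan_book: loose tan (kraft brown) pocket notebook without band, 90 mm long (its x) by 56 mm wide (its y) by 22 mm thick (z), lying flat; origin at the centre of its underside; light (under 0.25 kg)
- mug: loose pink espresso mug, upright, open at the top, 60 mm across and 60 mm tall, its handle standing out sideways at its +y (so grip it across its x); origin at the centre of its underside, z up; light (under 0.2 kg)
- pen: loose gold round pen, 12 mm in diameter, 140 mm long (its x), plus a 5 mm steel tip at +x; origin on its axis at mid-length. It starts lying in the pink pen rest
- mat: flat blue mat, fixed, 130 mm (its x) by 90 mm (its y), 4 mm thick; origin at the centre of its underside. The stack's place; notebooks' lengths go along the mat's length, either way round
- pen_stand: dark brown wooden pen stand, empty at the start, the pen's place (either way round): fixed, base 125 (x) by 56 (y) by 6 mm; two open V notches (45 degree flanks, 12 mm long) at x = -45 and +45 mm, 44 mm high, 37 mm across the mouth, 45 outside; 78 mm free between them for fingers. Origin: centre of underside. A pen in both notches lies along x, axis 34 mm above the origin
- pen_rest: pink pen rest in which the pen lies at the start: fixed, base 125 (x) by 40 (y) by 6 mm; two open V notches (45 degree flanks, 12 mm long) at x = -45 and +45 mm, 44 mm high, 37 mm across the mouth, 45 outside; 78 mm free between them for fingers. Origin: centre of underside. A pen in both notches lies along x, axis 34 mm above the origin
- jar: bystander: loose small amber glass jar with a cork lid, 42 mm across, 56 mm tall; origin at the centre of its underside
- cactus: bystander: loose little cactus in a white pot, 44 mm across, 63 mm tall; origin at the centre of its underside
Mind the look-alikes: they are no part of the job. What is shaped like the pen but purple is not meant.

How it is judged:
At the end, for the whole second after the job is handed in: On the mat: black (centre within 15 mm of the mat's), cream, tan (14 mm each), all flat and within 0.2 rad of the mat; mug upright on tan within 13 mm of its centre; pen in both notches of the dark stand, within 15 mm and 0.12 rad; all at rest (horizontal distance between black_book and mat below 0.015 m and z of black_book in the frame of mat between 0 and 0.008 m and angle between each of black_book, cream_book, tan_book, mug's own z axis and vertical below 0.1 rad and angle between the x axis of each of black_book, cream_book, tan_book and the x axis of mat, either way round below 0.2 rad and horizontal distance between cream_book and black_book below 0.014 m and z of cream_book in the frame of black_book between 0.022 and 0.03 m and horizontal distance between tan_book and cream_book below 0.014 m and z of tan_book in the frame of cream_book between 0.02 and 0.028 m and horizontal distance between mug and tan_book below 0.013 m and z of mug in the frame of tan_book between 0.018 and 0.026 m and horizontal distance between pen and pen_stand below 0.015 m and z of pen in the frame of pen_stand between 0.03 and 0.038 m and angle between the x axis of pen and the x axis of pen_stand, either way round below 0.12 rad and linear speed of each of black_book, cream_book, tan_book, mug, pen below 0.02 m/s); the robot touches nothing.
It fails at once if the jar is knocked over or shoved away (more than 30 mm) (distance of jar from where it was at the start of the episode above 0.03 m or angle between jar's own z axis and vertical above 0.5 rad).
It fails at once if the cactus is knocked over or shoved away (more than 30 mm) (distance of cactus from where it was at the start of the episode above 0.03 m or angle between cactus's own z axis and vertical above 0.5 rad).
It also fails if it takes over 141 s, if anything falls off the work surface, if the arm or the gripper's body presses on something with over 40 N, if the wrist force passes 120 N, or if a joint passes its speed limit or range.

ROBOT

A 6-joint arm with a two-finger parallel gripper is mounted at the origin on the work surface. World frame = base frame: x ahead of the robot, y to its left, z up, the work surface at z = 0. Lengths are in m, angles in rad, forces in N, time in s.
With the tool pointing down it reaches from about 0.25 to 0.85 m from the base axis. Payload 12.5 kg.
Tool frame: the origin (TCP) lies at the very end of the fingers, on their centre line; the grasp point (between the pads) lies 19 mm behind it (bot.grip_point_offset is the distance from the TCP to the grasp point, in m); z points along the fingers, y is the direction in which the jaws open and shut (so a half turn about z gives the same grasp; the last joint's range is limited). The gripper opens to 93 mm and grips with 3 to 60 N. Pads are 15 mm wide; open, the fingers measure 128 mm over their backs; the gripper's body (75 mm by 188 mm) begins 65 mm behind the grasp point.
Start: joints at [1.152, 0.351, 1.652, -0, 1.139, -0.085], TCP at [0.18, 0.52, 0.196] pointing down, gripper open.
Joint ranges: [-2.75, 2.75], [-0.79, 2.1], [0.01, 2.65], [-1.57, 4.71], [0.07, 3.14], [-2.87, 2.87]. Speed limits (rad/s): [2.22, 2.22, 2.79, 3.14, 3.14, 3.14].

INTERFACE

Orientations are given as [roll, pitch, yaw] about the fixed x, y, z axes, in that order (R = Rz(yaw) Ry(pitch) Rx(roll)).
In Python, from station import bot gives the robot as it stands.
- The arm moves only by the tool play_rows, never from a script. Its argument "series" is one flat list of numbers, 5 for each row, row after row: the shift along the tool's x, y, z in cm, then the turn about the tool's z in rad, then the opening in per cent of the stroke, from 0 (shut) to 100 (fully open). A call has 1 to 10 rows; each row is the pose to reach, as a shift and turn from the pose commanded when the call began, along the tool's axes at that moment; what a row does not reach only later rows make up. A row lasts 1/10 s, in which the tool goes at most 50 mm and 8.59 degrees, less where a joint would pass 70% of its speed; a pose out of reach is approached as far as the arm can. A call with a gripper value outside its range is refused whole. The fingers move at their own pace and stop on an object; "grip_force" is the grip in N (left out, the last holds). Time passes only in rows, so rows that repeat a pose let the fingers close. It gives the time, the measured TCP pose, the force and the opening at its end, in the units of the state.
- bot.read_state(): the state, without advancing time (a new reading comes with each control period).
- bot.capture(name): name is "side" or "top"; returns a dict with "img" (480x640x3 uint8, blue, green, red), "vfov" (degrees; the focal length in pixels is half the picture's height over the tangent of half this angle, whatever the lens; pixels are square), "cx", "cy" (the principal point, pixels), "dist_coeffs" ([k1, k2, p1, p2, k3] as OpenCV has them; the pictures are not rectified), "view" (4x4, takes a point from world to camera coordinates). Camera axes: x right, y up, looking along -z (the intrinsics and any distortion apply to the point x, -y, -z); pixel columns grow to the right and rows downward; lengths in m; the calibration is good to about 2 mm. A picture is of the moment at which its call begins. There is no depth.
- bot.sign_off(): hands the job in, once; it reports no verdict.
Trained networks look in a picture, given as the dict that the camera call returned (one of the last four; its "shot" number tells which), for a name from the list of things; names that differ only in an ending like _2 or _b are one class to them, and where a whole thing is asked for, a point or a joint stands for the part that bears it (a point fixed in the world has none). Each returns a list of dicts, best first, with "conf" (0 to 1); they miss things now and then, are a little off and sometimes report something else, mostly with a low value. They report only what shows in the picture. A call takes as long as a camera call. They do not tell look-alikes from the thing itself.
- bot.search_frame(picture, thing): "uv" ([column, row] in pixels, amid what is visible of it).
- bot.cut_out(picture, thing): "mask" (480x640 bool, what is visible of it) and "uv" ([column, row] in pixels, amid what is visible of it).
- bot.tip_of(picture, thing): "uv" ([column, row] in pixels: a listed point, or the origin of a listed thing).
The state is a dict: "t": time; "qpos": joint angles; "dq": joint speeds; "joint_torque": joint torques, N m; "ee_pos": TCP position; "orientation": TCP orientation; "contact_force": force on the tool from outside, world axes, zero at the start; "ft_torque": the same for the moment, N m; "grip_width": opening from 0.0 (shut) to 1.0 (fully open).
Only numpy, scipy, OpenCV 4.12 (cv2) and the standard library are available. Lean on these libraries where they do the work, as an engineer would, in place of code of your own. Each camera call takes 0.05 s, during which the arm holds its last target. There are 200 camera calls.

## Working session

There is one attempt and no reset: what is moved stays moved. The work goes in short steps, Python scripts to look and compute and a tool call to move; the robot and the scene stay as the last step left them, time stands still between calls to the robot, and variables do not carry over. Pictures are saved under pics/ and viewed, about 12 in all and at most 16, crops included, and the job is handed in when it is done.

Besides the shell and the picture viewer there is one more tool, called as name(argument=value, ...), one argument or row to a line, values as JSON. play_rows: Moves the arm, as the interface text tells. Its arguments: {"type":"object","properties":{"series":{"type":"array","items":{"type":"number"}},"grip_force":{"type":"number"}},"required":["series"]}

```bash
ls; mkdir -p pics; python3 - <<'E'
from station import bot
import cv2
print(bot.read_state())
for n in("top","side"):
    c=bot.capture(n); cv2.imwrite(f"pics/{n}0.png",c["img"])
    print(n,c["vfov"],c["cx"],c["cy"],c["dist_coeffs"],c["view"])
    for t in "black_book cream_book tan_book mug pen mat pen_stand pen_rest jar cactus".split():
        print(t,[([round(float(v)) for v in d["uv"]],round(d["conf"],2)) for d in bot.search_frame(c,t)][:4])
E
```

```text
pics
{'t': 0.0, 'qpos': array([ 1.15238671e+00,  3.51257111e-01,  1.65242602e+00, -2.77805905e-05,
        1.13908067e+00, -8.45846632e-02]), 'dq': array([-0.00046127, -0.0005614 , -0.00156711, -0.00044688, -0.00041861,
        0.00050679]), 'joint_torque': array([-1.49474668e-04, -4.97325861e+01, -2.85256863e+01,  6.98955869e-02,
        2.57028668e-02, -1.18114590e-04]), 'ee_pos': array([0.1800371 , 0.51930794, 0.19528927]), 'orientation': array([-3.14042356e+00, -7.38151080e-05,  2.80777930e+00]), 'contact_force': array([ 0.19855233,  0.65259389, -0.20322712]), 'ft_torque': array([ 0.00299082, -0.0088551 ,  0.00113245]), 'grip_width': 0.9962362489169105}
top 53.192414005969894 322.92399500326763 235.5729107124581 [-0.1327193  0.         0.         0.         0.       ] [[ 0.01275894 -0.99991331  0.00325299  0.00493724]
 [ 0.99643381  0.01298577  0.0833729  -0.44563156]
 [-0.08340791  0.00217764  0.99651311 -1.03768662]
 [ 0.          0.          0.          1.        ]]
black_book [([470, 231], 0.89), ([390, 150], 0.43)]
cream_book [([197, 241], 0.6)]
tan_book [([380, 239], 0.88)]
[... 221 characters left out ...]
67801269585586 319.4250729996086 242.78790819943663 [-0.19800587  0.          0.          0.          0.        ] [[ 0.99094919 -0.13357036 -0.01336609 -0.45461652]
 [ 0.08781275  0.56970695  0.81714314 -0.09565134]
 [-0.10153135 -0.81092105  0.57627982 -1.10717752]
 [ 0.          0.          0.          1.        ]]
black_book [([350, 395], 0.96), ([437, 300], 0.69), ([401, 221], 0.53)]
cream_book [([284, 196], 0.97)]
tan_book [([315, 305], 0.57)]
mug [([376, 182], 0.68)]
pen [([213, 200], 0.9), ([306, 230], 0.73)]
mat [([459, 360], 0.9)]
pen_stand [([414, 261], 0.78), ([379, 182], 0.26)]
pen_rest [([306, 243], 0.56)]
jar [([436, 299], 0.84), ([304, 232], 0.7), ([285, 191], 0.39)]
cactus []
```

View pics/top0.png

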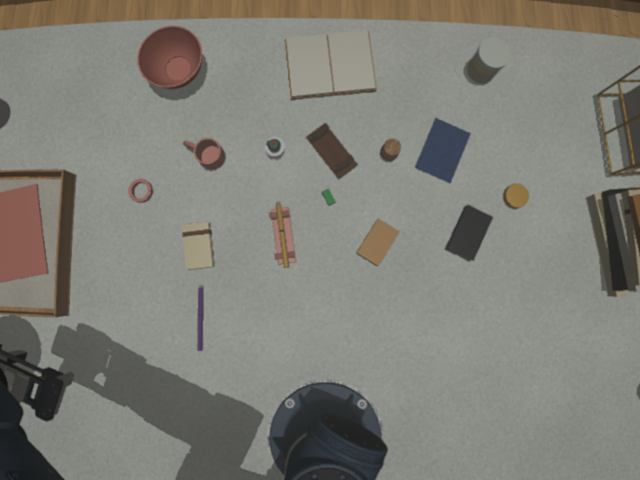

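View pics/side0.png

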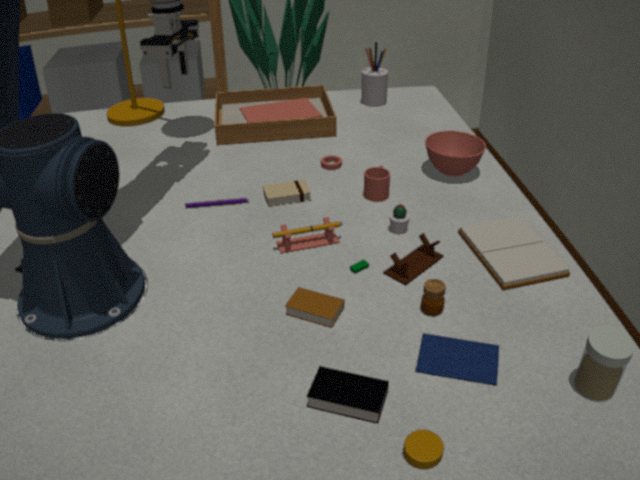

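Candidates (top view):
- **Black:** book at (469,232). The navy mat is at (442,150) and a dark block is at the far right, (620,245).
- **Cream:** banded book at (198,246). The open white book at (331,64) is not it.
- **Tan:** book at (379,241).
- **Mug:** the one with a handle at (208,152). The bowl at (170,57) and the ring at (140,190) are not it.
- **Pen:** gold at (282,235). The purple one at (200,318) is the look-alike.
- **Stand:** dark stand at (331,150). The pink rest is at (283,238).
- **Bystanders:** jar at (391,149), cactus at (275,147).

Next I fit poses by silhouette.

```bash
cat > h.py <<'E'
from station import bot
import numpy as np, cv2
from scipy.optimize import minimize
def K(c):
    f=240/np.tan(np.radians(c["vfov"]/2)); return np.array([[f,0,c["cx"]],[0,f,c["cy"]],[0,0,1]])
def proj(c,P):
    V=np.array(c["view"]); q=np.atleast_2d(P)@V[:3,:3].T+V[:3,3]; q=q*[1,-1,-1]
    return cv2.projectPoints(q,np.zeros(3),np.zeros(3),K(c),np.array(c["dist_coeffs"],float))[0][:,0]
def unproj(c,uv,z):
    V=np.array(c["view"]); n=cv2.undistortPoints(np.array(uv,float).reshape(-1,1,2),K(c),np.array(c["dist_coeffs"],float))[:,0]
    d=np.c_[n[:,0],-n[:,1],-np.ones(len(n))]@V[:3,:3]; o=-V[:3,:3].T@V[:3,3]
    return o+d*((z-o[2])/d[:,2])[:,None]
def box(x0,x1,y0,y1,z0,z1): return np.array([[x,y,z] for x in(x0,x1) for y in(y0,y1) for z in(z0,z1)])
def cb(l,w,h): return [box(-l/2,l/2,-w/2,w/2,0,h)]
def cyl(r,h): 
    a=np.linspace(0,2*np.pi,24); return [np.array([[r*np.cos(t),r*np.sin(t),z] for t in a for z in(0,h)])]
def st(w): 
    o=cb(.125,w,.006)
    for x in(-.045,.045):
        for s in(-1,1): o.append(np.array([[x+dx,s*y,z] for dx in(-.006,.006) for y,z in((.0225,0),(0,.0),(0,.026),(.0185,.044),(.0225,.044))]))
    return o
PEN=[box(-.07,.07,-.006,.006,-.006,.006)]
M=dict(black_book=cb(.11,.064,.026),cream_book=cb(.1,.06,.024),tan_book=cb(.09,.056,.022),mat=cb(.13,.09,.004),
  pen_stand=st(.056),pen_rest=st(.04),mug=cyl(.03,.06),jar=cyl(.021,.056),cactus=cyl(.022,.063),pen=PEN)
def pts(part,p,z):
    R=np.array([[np.cos(p[2]),-np.sin(p[2])],[np.sin(p[2]),np.cos(p[2])]])
    return np.c_[part[:,:2]@R.T+p[:2],part[:,2]+z]
def render(c,name,p,z,ctr,S=6,N=120):
    im=np.zeros((N*S,N*S),np.uint8)
    for part in M[name]:
        u=(proj(c,pts(part,p,z))-ctr+N/2+.5)*S-.5
        cv2.fillConvexPoly(im,cv2.convexHull(np.round(u*16).astype(np.int32)),255,cv2.LINE_8,4)
    return cv2.resize(im,(N,N),interpolation=cv2.INTER_AREA)/255.
def fit(c,mask,name,z=0.,h=.02,yaw0=None,N=120):
    ys,xs=np.nonzero(mask); ctr=np.round([xs.mean(),ys.mean()])
    m=cv2.getRectSubPix(mask.astype(np.float32),(N,N),tuple(map(float,ctr))) if 0 else np.pad(mask.astype(float),N)[int(ctr[1])+N-N//2:int(ctr[1])+N+N//2,int(ctr[0])+N-N//2:int(ctr[0])+N+N//2]
    P=unproj(c,np.c_[xs,ys],z+h)[:,:2]; xy=P.mean(0)
    w,v=np.linalg.eigh(np.cov(P.T)); y0=np.arctan2(v[1,1],v[0,1]) if yaw0 is None else yaw0
    f=lambda q:np.abs(render(c,name,[q[0]/100,q[1]/100,q[2]/5],z,ctr,N=N)-m).sum()
    best=None
    for dy in(0,.15,-.15):
        s=np.array([xy[0]*100,xy[1]*100,(y0+dy)*5])
        r=minimize(f,s,method="Nelder-Mead",options=dict(initial_simplex=np.vstack([s]+[s+e for e in np.eye(3)*.7]),xatol=.01,fatol=.05))
        if best is None or r.fun<best.fun: best=r
    return np.array([best.x[0]/100,best.x[1]/100,best.x[2]/5]),1-best.fun/m.sum()
def draw(c,img,name,p,z,s=1,off=(0,0)):
    for part in M[name]:
        u=(proj(c,pts(part,p,z))-off)*s
        cv2.polylines(img,[cv2.convexHull(np.round(u).astype(np.int32))],True,(0,255,0),1)
E
python3 - <<'E'
from h import *
c=bot.capture("top"); img=cv2.resize(c["img"][100:320,160:560],None,fx=2,fy=2)
ref=dict(black_book=(469,232),cream_book=(198,246),tan_book=(379,241),mat=(442,150),pen_stand=(331,150),pen_rest=(283,238),mug=(208,152),jar=(391,149),cactus=(275,147),pen=(282,235))
for n,r in ref.items():
    ds=[d for d in bot.cut_out(c,n) if d["mask"].any() and np.hypot(*(np.array(d["uv"])-r))<12]
    if not ds: print(n,"none"); continue
    z=.034 if n=="pen" else 0
    p,q=fit(c,ds[0]["mask"],n,z); print(n,p.round(4),round(q,3),round(ds[0]["conf"],2),ds[0]["mask"].sum())
    draw(c,img,n,p,z,2,(160,100))
cv2.imwrite("pics/fit.png",img)
E
```

```text
black_book [ 0.4571 -0.3169  2.6912] 0.95 0.6 1501
cream_book [ 0.4198  0.2891 -2.9981] 0.95 0.73 1386
tan_book [ 0.4338 -0.1099  2.5886] 0.917 0.6 1015
mat [ 0.6486 -0.2622  2.7401] 0.943 0.85 2057
pen_stand [ 0.6419 -0.0051 -2.4665] 0.955 0.6 1317
pen_rest [ 0.4469  0.1011 -2.9975] 0.371 0.57 662
mug [0.6258 0.2681 0.9898] 0.887 0.81 878
jar [ 0.6373 -0.1361  2.8397] 0.901 0.76 380
cactus [ 0.6356  0.1179 -2.7755] 0.542 0.71 314
pen [ 0.4449  0.1009 -2.9924] 0.847 0.67 366
```

View pics/fit.png

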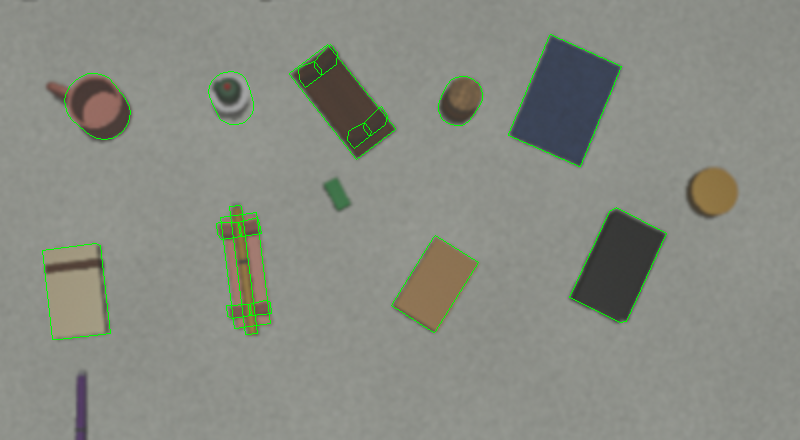

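The fits agree with the picture: sizes match and the pen and rest are consistent. Now a small planner that turns waypoints into tool-axis shifts.

```bash
cat >> h.py <<'E'
def plan(wps,p0=None):
    "wps: [x,y,z,yaw] targets; one call each; prints shift cm + turn from each call's start, and minimal rows"
    if p0 is None:
        s=bot.read_state(); p0=[*s["ee_pos"],s["orientation"][2]]; print("at",np.round(p0,4),"roll,pitch",np.round(s["orientation"][:2],3),"F",np.round(s["contact_force"],1),"w",round(s["grip_width"],3))
    p=np.array(p0,float)
    for w in wps:
        a=p[3]; d=np.array(w[:3])-p[:3]
        t=(a-w[3]+np.pi/2)%np.pi-np.pi/2
        v=np.round([100*(d[0]*np.cos(a)+d[1]*np.sin(a)),100*(d[0]*np.sin(a)-d[1]*np.cos(a)),-100*d[2]],1); t=round(t,2)
        print(w,"->",v,t,"rows>=",np.ceil(max(np.linalg.norm(v)/5,abs(t)/.15)))
        p[:2]+=np.array([v[0]*np.cos(a)+v[1]*np.sin(a),v[0]*np.sin(a)-v[1]*np.cos(a)])/100; p[2]-=v[2]/100; p[3]=a-t
E
python3 - <<'E'
from h import *
plan([[.33,.1,.196,2.75],[.457,-.317,.15,2.691]])
E
```

```text
at [0.1802 0.5196 0.1958 2.8078] roll,pitch [-3.142  0.   ] F [ 1.1 -0.4 -0.3] w 1.002
[0.33, 0.1, 0.196, 2.75] -> [-27.9 -34.7  -0. ] 0.06 rows>= 9.0
[0.457, -0.317, 0.15, 2.691] -> [-27.7 -33.7   4.6] 0.06 rows>= 9.0
```

play_rows(
  series=[-27.9,-34.7,0,0.06,100,-27.9,-34.7,0,0.06,100,-27.9,-34.7,0,0.06,100,-27.9,-34.7,0,0.06,100,-27.9,-34.7,0,0.06,100,-27.9,-34.7,0,0.06,100,-27.9,-34.7,0,0.06,100,-27.9,-34.7,0,0.06,100,-27.9,-34.7,0,0.06,100,-27.9,-34.7,0,0.06,100],
  grip_force=25,
)

```text
t: 2.65
ee_pos: [0.3315, 0.0963, 0.1961]
orientation: [-3.142, 0.001, 2.741]
contact_force: [-0.6, 0.1, 0.0]
grip_width: 0.998
```

play_rows(
  series=[-27.7,-33.7,4.6,0.06,100,-27.7,-33.7,4.6,0.06,100,-27.7,-33.7,4.6,0.06,100,-27.7,-33.7,4.6,0.06,100,-27.7,-33.7,4.6,0.06,100,-27.7,-33.7,4.6,0.06,100,-27.7,-33.7,4.6,0.06,100,-27.7,-33.7,4.6,0.06,100,-27.7,-33.7,4.6,0.06,100,-27.7,-33.7,4.6,0.06,100],
)

```text
t: 3.65
ee_pos: [0.4575, -0.32, 0.1489]
orientation: [-3.141, 0.0, 2.686]
contact_force: [-1.6, 0.5, -0.2]
grip_width: 1.002
```

```bash
python3 - <<'E'
from h import *
c=bot.capture("side"); cv2.imwrite("pics/s1.png",cv2.resize(c["img"][150:480,200:600],None,fx=2,fy=2))
plan([[.457,-.317,.006,2.691],[.457,-.317,.1,2.691],[.6486,-.2622,.1,2.740],[.6486,-.2622,.011,2.740],[.6486,-.2622,.12,2.740]])
E
```

```text
at [ 0.4569 -0.3179  0.149   2.6863] roll,pitch [ 3.141e+00 -1.000e-03] F [-0.6 -0.2  0.4] w 0.999
[0.457, -0.317, 0.006, 2.691] -> [ 0.   0.1 14.3] -0.0 rows>= 3.0
[0.457, -0.317, 0.1, 2.691] -> [ 0.  -0.  -9.4] -0.0 rows>= 2.0
[0.6486, -0.2622, 0.1, 2.74] -> [-14.8  13.3   0. ] -0.05 rows>= 4.0
[0.6486, -0.2622, 0.011, 2.74] -> [0.  0.  8.9] -0.0 rows>= 2.0
[0.6486, -0.2622, 0.12, 2.74] -> [  0.    0.  -10.9] -0.0 rows>= 3.0
```

View pics/s1.png

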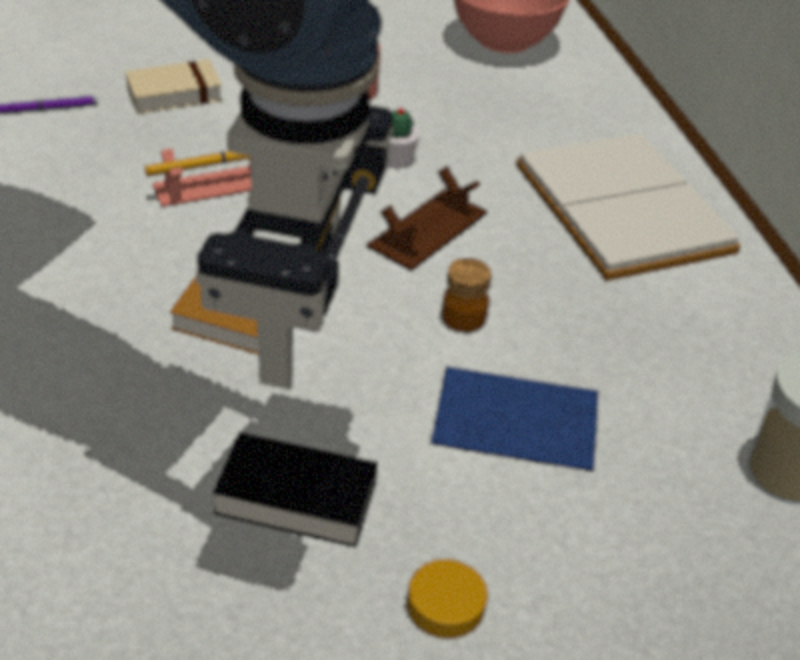

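The side view shows the gripper above the black book (crop ~(295,490)), with the jaws across its width. I descend and grip.

play_rows(
  series=[0,0.1,5,0,100,0,0.1,9,0,100,0,0.1,12,0,100,0,0.1,13.5,0,100,0,0.1,14.3,0,100,0,0.1,14.3,0,100,0,0.1,14.3,0,40,0,0.1,14.3,0,40,0,0.1,14.3,0,40,0,0.1,14.3,0,40],
)

```text
t: 4.7
ee_pos: [0.4572, -0.3164, 0.0074]
orientation: [-3.141, 0.001, 2.688]
contact_force: [-0.4, 0.0, -0.3]
grip_width: 0.702
```

play_rows(
  series=[0,0,0,0,40,0,0,0,0,40,0,0,0,0,40,0,0,-1,0,40,0,0,-3,0,40,0,0,-5,0,40,0,0,-7,0,40,0,0,-9,0,40,0,0,-9.4,0,40,0,0,-9.4,0,40],
)

```text
t: 5.7
ee_pos: [0.4572, -0.3164, 0.1014]
orientation: [-3.141, 0.001, 2.688]
contact_force: [-0.4, 0.3, 0.2]
grip_width: 0.397
```

play_rows(
  series=[-1.5,1.3,0,0,40,-3.7,3.3,0,-0.01,40,-5.9,5.3,0,-0.02,40,-8.1,7.3,0,-0.03,40,-10.4,9.3,0,-0.04,40,-12.6,11.3,0,-0.05,40,-14,12.6,0,-0.05,40,-14.8,13.3,0,-0.05,40,-14.8,13.3,0,-0.05,40,-14.8,13.3,0,-0.05,40],
)

```text
t: 6.7
ee_pos: [0.6474, -0.2617, 0.1001]
orientation: [-3.141, -0.001, 2.738]
contact_force: [-0.6, 0.1, 0.2]
grip_width: 0.401
```

```bash
python3 - <<'E'
from h import *
c=bot.capture("side"); cv2.imwrite("pics/s2.png",c["img"][200:480,250:600])
plan([[.6486,-.2622,.011,2.740],[.6486,-.2622,.12,2.740]])
E
```

```text
at [ 0.6474 -0.2619  0.1004  2.7372] roll,pitch [-3.141e+00 -1.000e-03] F [ 0.1 -0.4 -0.8] w 0.403
[0.6486, -0.2622, 0.011, 2.74] -> [-0.1  0.   8.9] -0.0 rows>= 2.0
[0.6486, -0.2622, 0.12, 2.74] -> [ -0.    0.  -10.9] -0.0 rows>= 3.0
```

View pics/s2.png

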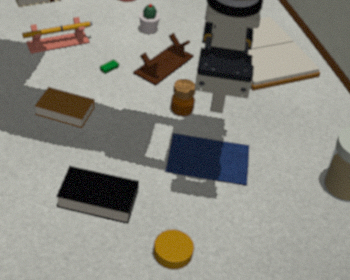

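Opening ran through to 40% and the book is still at (348,395), so the grip missed. I check the camera geometry against the tool pose.

```bash
python3 - <<'E'
from h import *
c=bot.capture("side"); c2=bot.capture("top")
print("view same?",np.round(c["view"],3).tolist())
print("tcp then", proj(c,[[.4569,-.3179,.149]]), "crop", (proj(c,[[.4569,-.3179,.149]])-[200,150])*2)
print("book top proj side",proj(c,[[.4571,-.3169,.026]]), "mat",proj(c,[[.6486,-.2622,.004]]))
s=bot.read_state(); print("tcp now side",proj(c,[s["ee_pos"]]),"top",proj(c2,[s["ee_pos"]]))
img=c["img"].copy()
for n,p in dict(black_book=(.4571,-.3169,2.6912),mat=(.6486,-.2622,2.74),tan_book=(.4338,-.1099,2.5886)).items(): draw(c,img,n,p,0)
for q in proj(c,[s["ee_pos"]]): cv2.drawMarker(img,tuple(map(int,q)),(0,0,255),0,12,1)
t=c2["img"].copy()
for q in proj(c2,[s["ee_pos"]]): cv2.drawMarker(t,tuple(map(int,q)),(0,0,255),0,12,1)
a=img[180:460,280:560]; b=t[60:340,320:600]
cv2.imwrite("pics/chk.png",cv2.resize(np.hstack([a,b]),(800,400)))
for nm in ["black_book"]:
    for d in bot.cut_out(c2,nm)[:2]: print(d["uv"],d["conf"],fit(c2,d["mask"],nm))
E
```

```text
view same? [[0.991, -0.134, -0.013, -0.455], [0.088, 0.57, 0.817, -0.096], [-0.102, -0.811, 0.576, -1.107], [0.0, 0.0, 0.0, 1.0]]
tcp then [[348.00540831 327.8105268 ]] crop [[296.01081662 355.62105359]]
book top proj side [[346.62925542 387.69317837]] mat [[457.06868741 356.81410528]]
tcp now side [[464.56975688 312.23113409]] top [[453.96972968 138.23046407]]
```

View pics/chk.png

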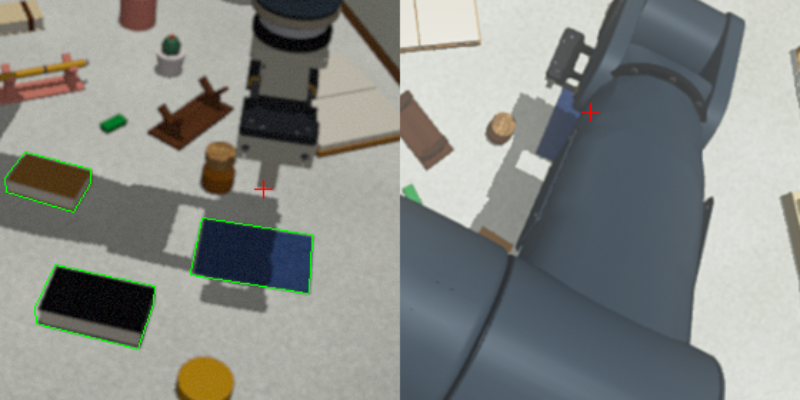

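Geometry is consistent, so the book probably slipped out of a weak grip. I go back, open, go lower and grip harder, and check before lifting.

```bash
python3 - <<'E'
from h import *
plan([[.457,-.317,.1,2.691],[.457,-.317,.003,2.691]])
E
```

```text
at [ 0.6477 -0.262   0.101   2.737 ] roll,pitch [-3.142 -0.   ] F [-0.3  0.2  0.1] w 0.397
[0.457, -0.317, 0.1, 2.691] -> [ 15.4 -12.6   0.1] 0.05 rows>= 4.0
[0.457, -0.317, 0.003, 2.691] -> [-0.   0.   9.7] -0.0 rows>= 2.0
```

play_rows(
  series=[15.4,-12.6,0,0.05,100,15.4,-12.6,0,0.05,100,15.4,-12.6,0,0.05,100,15.4,-12.6,0,0.05,100,15.4,-12.6,0,0.05,100,15.4,-12.6,0,0.05,100,15.4,-12.6,0,0.05,100,15.4,-12.6,0,0.05,100,15.4,-12.6,0,0.05,100,15.4,-12.6,0,0.05,100],
  grip_force=40,
)

```text
t: 7.9
ee_pos: [0.4576, -0.3166, 0.1006]
orientation: [3.142, -0.0, 2.689]
contact_force: [0.0, -0.3, 0.4]
grip_width: 1.001
```

play_rows(
  series=[0,0,3,0,100,0,0,6,0,100,0,0,8,0,100,0,0,9.2,0,100,0,0,9.7,0,100,0,0,9.7,0,100,0,0,9.7,0,0,0,0,9.7,0,0,0,0,9.7,0,0,0,0,9.7,0,0],
)

```text
t: 8.9
ee_pos: [0.4574, -0.317, 0.0042]
orientation: [-3.141, 0.001, 2.688]
contact_force: [0.1, 0.2, 0.2]
grip_width: 0.702
```

play_rows(
  series=[0,0,0,0,0,0,0,0,0,0,0,0,0,0,0,0,0,0,0,0],
)

```text
t: 9.3
ee_pos: [0.4572, -0.3169, 0.0038]
orientation: [-3.142, -0.0, 2.688]
contact_force: [-0.0, -0.0, 0.4]
grip_width: 0.361
```

```bash
python3 - <<'E'
from h import *
c=bot.capture("side"); 
s=bot.read_state(); print(s)
img=c["img"].copy()
for q in proj(c,[s["ee_pos"]]): cv2.drawMarker(img,tuple(map(int,q)),(0,0,255),0,8,1)
c2=bot.capture("top");t=c2["img"].copy()
for q in proj(c2,[s["ee_pos"]]): cv2.drawMarker(t,tuple(map(int,q)),(0,0,255),0,8,1)
cv2.imwrite("pics/chk2.png",cv2.resize(np.hstack([img[270:450,260:440],t[150:330,380:560]]),(800,400)))
E
```

```text
{'t': 9.35, 'qpos': array([-6.89793146e-01,  6.28563322e-01,  1.76533193e+00, -1.33661424e-05,
        7.47726619e-01, -1.80676309e+00]), 'dq': array([ 6.03977356e-04, -4.05420027e-04, -7.53798166e-04, -1.28811119e-05,
        4.14388890e-05,  1.29391015e-03]), 'joint_torque': array([-1.45489626e-03, -5.62850976e+01, -2.00334334e+01, -2.24697223e-02,
        7.37662381e-02,  1.32158152e-04]), 'ee_pos': array([ 0.45720689, -0.31691217,  0.00381312]), 'orientation': array([-3.14159065e+00, -3.05284523e-05,  2.68777607e+00]), 'contact_force': array([ 0.70020012, -1.25006545, -1.06593384]), 'ft_torque': array([-0.00441158,  0.01400708, -0.01201032]), 'grip_width': 0.3174501945083296}
```

View pics/chk2.png

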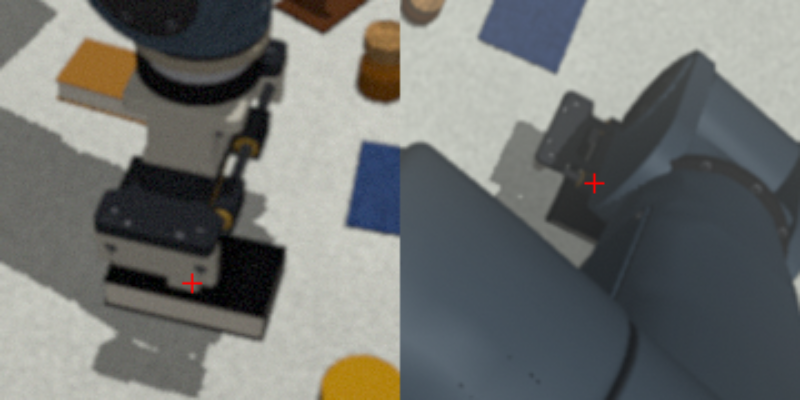

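```bash
python3 - <<'E'
from h import *
c=bot.capture("side"); cv2.imwrite("pics/z.png",cv2.resize(c["img"][350:430,300:400],(800,640),interpolation=cv2.INTER_CUBIC)[:600])
def tip(pos,yaw,w,z):
    for s in(1,-1):
        y=np.array([np.sin(yaw),-np.cos(yaw)])*s; 
        print(s,z,[ (proj(c,[[pos[0]+y[0]*o,pos[1]+y[1]*o,z]])[0]).round(1).tolist() for o in (w/2,w/2+.0175)])
print("s1 observed front tip ~ (338,342)")
for z in(.149,.17,.18):tip((.4569,-.3179),2.686,.093,z)
print("now observed ~ (345,398)")
for z in(.004,.026,.035):tip((.4572,-.3169),2.688,.0295,z)
E
```

```text
s1 observed front tip ~ (338,342)
1 0.149 [[357.3, 306.2], [360.5, 298.5]]
-1 0.149 [[337.9, 351.3], [333.9, 360.7]]
1 0.17 [[357.6, 294.8], [361.0, 287.1]]
-1 0.17 [[338.0, 339.7], [333.9, 349.1]]
1 0.18 [[357.8, 289.2], [361.2, 281.6]]
-1 0.18 [[338.1, 334.0], [333.9, 343.4]]
now observed ~ (345,398)
1 0.004 [[349.2, 390.2], [352.3, 382.0]]
-1 0.004 [[343.7, 404.6], [340.3, 413.4]]
1 0.026 [[349.5, 380.6], [352.7, 372.3]]
-1 0.026 [[343.9, 395.0], [340.4, 403.8]]
1 0.035 [[349.6, 376.5], [352.8, 368.3]]
-1 0.035 [[343.9, 390.9], [340.5, 399.8]]
```

View pics/z.png

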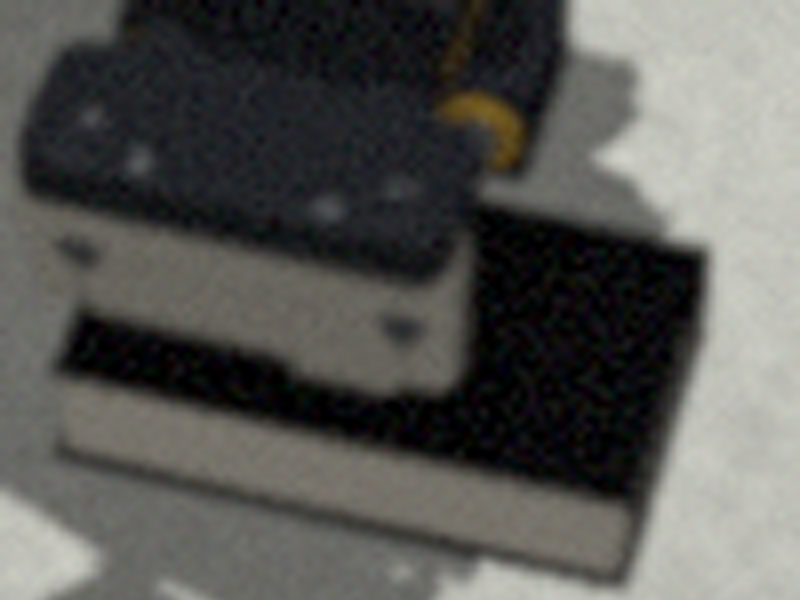

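play_rows(
  series=[0,0,-3,0,0,0,0,-6,0,0,0,0,-10,0,0,0,0,-13,0,0,0,0,-15,0,0,0,0,-15,0,0,0,0,-15,0,0,0,0,-15,0,0],
)

```text
t: 10.25
ee_pos: [0.4566, -0.3165, 0.1524]
orientation: [3.141, -0.002, 2.688]
contact_force: [0.7, -0.6, 0.5]
grip_width: 0.004
```

```bash
python3 - <<'E'
from h import *
c=bot.capture("side"); s=bot.read_state(); img=c["img"].copy(); print(s["ee_pos"],s["grip_width"])
q=proj(c,[s["ee_pos"]])[0]; print(q)
x,y=map(int,q)
cr=cv2.resize(img[y-75:y+75,x-100:x+100],(800,600),interpolation=cv2.INTER_CUBIC)
cv2.drawMarker(cr,tuple(int(v) for v in ((q-[x-100,y-75]+.5)*4)),(0,0,255),0,16,1)
cv2.imwrite("pics/air.png",cr)
E
```

```text
[ 0.45667279 -0.31648579  0.15240578] 0.006577679210554775
[347.70155393 325.27519463]
```

View pics/air.png

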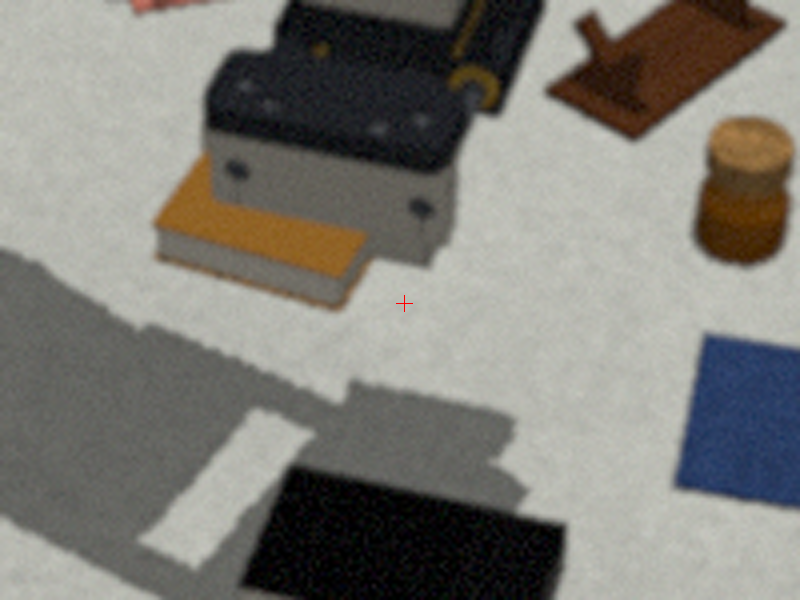

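The closed fingertip shows at crop (415,263), about 10 px above the projected TCP at (404,302). So the real tips look roughly 20–30 mm higher than the pose says, which explains closing above the book. I probe it by touch, with fingers shut, on the book top (z = 0.026).

play_rows(
  series=[0,0,5,0,0,0,0,9,0,0,0,0,12,0,0,0,0,14,0,0,0,0,14.8,0,0,0,0,14.8,0,0,0,0,14.8,0,0,0,0,14.8,0,0],
)

```text
t: 11.1
ee_pos: [0.4574, -0.317, 0.0061]
orientation: [-3.141, 0.0, 2.688]
contact_force: [0.8, -0.2, 0.1]
grip_width: 0.01
```

play_rows(
  series=[0,0,0.1,0,0,0,0,0.1,0,0,0,0,0.2,0,0,0,0,0.2,0,0,0,0,0.3,0,0,0,0,0.3,0,0],
)

```text
t: 11.7
ee_pos: [0.4573, -0.3169, 0.0035]
orientation: [-3.142, 0.0, 2.688]
contact_force: [-3.7, 1.7, 8.8]
grip_width: 0.007
```

play_rows(
  series=[0,0,0.1,0,0,0,0,0.1,0,0,0,0,0.1,0,0],
)

```text
t: 12.0
ee_pos: [0.4573, -0.317, 0.0034]
orientation: [-3.141, 0.0, 2.688]
contact_force: [-5.7, 4.3, 22.2]
grip_width: 0.007
```

Contact at reading 0.0035, with force rising to 22 N, so the true tip is about reading + 22.5 mm. I redo the grasp with that offset.

play_rows(
  series=[0,0,-2,0,100,0,0,-4,0,100,0,0,-4,0,100,0,0,-4,0,100,0,0,-4,0,100,0,0,-4,0,100,0,0,-4,0,100,0,0,-4,0,100,0,0,-4,0,100,0,0,-4,0,100],
  grip_force=30,
)

```text
t: 13.0
ee_pos: [0.4572, -0.3169, 0.0418]
orientation: [3.142, -0.0, 2.688]
contact_force: [0.5, 0.3, 0.8]
grip_width: 0.816
```

```bash
python3 - <<'E'
from h import *
plan([[.457,-.317,-.016,2.691]])
E
```

```text
at [ 0.4572 -0.3169  0.0418  2.6878] roll,pitch [ 3.142 -0.   ] F [0.5 0.3 0.8] w 0.816
[0.457, -0.317, -0.016, 2.691] -> [ 0.  -0.   5.8] -0.0 rows>= 2.0
```

play_rows(
  series=[0,0,0,0,100,0,0,0,0,100,0,0,2,0,100,0,0,3.5,0,100,0,0,4.5,0,100,0,0,5.2,0,100,0,0,5.6,0,100,0,0,5.8,0,100,0,0,5.8,0,100,0,0,5.8,0,100],
)

```text
t: 14.0
ee_pos: [0.4574, -0.3171, -0.0158]
orientation: [-3.141, 0.001, 2.688]
contact_force: [0.0, -0.4, -0.5]
grip_width: 0.999
```

play_rows(
  series=[0,0,0,0,40,0,0,0,0,40,0,0,0,0,40,0,0,0,0,40,0,0,0,0,40,0,0,0,0,40,0,0,0,0,40,0,0,0,0,40],
)

```text
t: 14.8
ee_pos: [0.4573, -0.3169, -0.0161]
orientation: [-3.142, 0.0, 2.688]
contact_force: [-0.3, 1.0, 2.1]
grip_width: 0.683
```

Gripped at 0.683, i.e. 63.5 mm. I lift and carry to the mat.

play_rows(
  series=[0,0,-1,0,40,0,0,-3,0,40,0,0,-5,0,40,0,0,-7,0,40,0,0,-9,0,40,0,0,-11,0,40,0,0,-11.6,0,40,0,0,-11.6,0,40],
)

```text
t: 15.6
ee_pos: [0.4575, -0.3171, 0.1006]
orientation: [-3.141, 0.001, 2.688]
contact_force: [-0.3, -0.7, -2.3]
grip_width: 0.685
```

play_rows(
  series=[-1.5,1.3,0,0,40,-3.7,3.3,0,-0.01,40,-5.9,5.3,0,-0.02,40,-8.1,7.3,0,-0.03,40,-10.4,9.3,0,-0.04,40,-12.6,11.3,0,-0.05,40,-14,12.6,0,-0.05,40,-14.8,13.3,0,-0.05,40,-14.8,13.3,0,-0.05,40,-14.8,13.3,0,-0.05,40],
)

```text
t: 16.6
ee_pos: [0.6476, -0.2624, 0.0991]
orientation: [-3.141, -0.001, 2.738]
contact_force: [-0.7, -0.7, -0.7]
grip_width: 0.685
```

```bash
python3 - <<'E'
from h import *
plan([[.6486,-.2622,-.010,2.740],[.6486,-.2622,.12,2.740]])
c=bot.capture("side")
for d in bot.cut_out(c,"black_book")[:2]: print(d["uv"],d["conf"],fit(c,d["mask"],"black_book",z=.116,yaw0=2.74))
E
```

```text
at [ 0.6476 -0.2624  0.0991  2.7376] roll,pitch [-3.141e+00 -1.000e-03] F [-0.7 -0.7 -0.7] w 0.685
[0.6486, -0.2622, -0.01, 2.74] -> [-0.1  0.1 10.9] -0.0 rows>= 3.0
[0.6486, -0.2622, 0.12, 2.74] -> [  0.  -0. -13.] -0.0 rows>= 3.0
[472.8, 303.7] 0.75 (array([ 0.648729  , -0.26556262,  2.747492  ]), np.float64(0.38787806216634224))
[460.1, 360.9] 0.72 (array([ 0.59736762, -0.37362047,  2.74270495]), np.float64(0.7814145530591453))
```

play_rows(
  series=[0,0.1,3,0,40,-0.1,0.1,6,0,40,-0.1,0.1,8,0,40,-0.1,0.1,9.2,0,40,-0.1,0.1,9.9,0,40,-0.1,0.1,10.3,0,40,-0.1,0.1,10.5,0,40,-0.1,0.1,10.6,0,40,-0.1,0.1,10.6,0,40],
)

```text
t: 17.6
ee_pos: [0.6501, -0.2618, -0.0056]
orientation: [-3.142, 0.001, 2.738]
contact_force: [0.4, -0.4, -1.6]
grip_width: 0.686
```

play_rows(
  series=[0,0,0.1,0,40,0,0,0.2,0,40,0,0,0.3,0,40,0,0,0.3,0,40],
)

```text
t: 18.0
ee_pos: [0.6498, -0.2617, -0.0094]
orientation: [-3.142, -0.0, 2.738]
contact_force: [-0.1, 0.8, -1.0]
grip_width: 0.682
```

play_rows(
  series=[0,0,0.1,0,40,0,0,0.1,0,40,0,0,0.2,0,40,0,0,0.2,0,40],
)

```text
t: 18.4
ee_pos: [0.6498, -0.2617, -0.0113]
orientation: [-3.142, -0.0, 2.738]
contact_force: [1.1, 0.5, -1.4]
grip_width: 0.686
```

play_rows(
  series=[0,0,0,0,100,0,0,0,0,100,0,0,0,0,100,0,0,0,0,100,0,0,-2,0,100,0,0,-5,0,100,0,0,-9,0,100,0,0,-13,0,100,0,0,-13,0,100,0,0,-13,0,100],
)

```text
t: 19.4
ee_pos: [0.6501, -0.2618, 0.1196]
orientation: [-3.142, 0.002, 2.738]
contact_force: [-0.3, -0.2, -0.6]
grip_width: 0.998
```

```bash
python3 - <<'E'
from h import *
plan([[.53,.02,.12,2.95],[.4198,.2891,.06,3.285]])
c=bot.capture("side")
for d in bot.cut_out(c,"black_book")[:2]: print(d["uv"],d["conf"],fit(c,d["mask"],"black_book",z=.004,yaw0=2.74))
E
```

```text
at [ 0.6501 -0.2618  0.1196  2.7378] roll,pitch [-3.142e+00  2.000e-03] F [-0.3 -0.2 -0.6] w 0.998
[0.53, 0.02, 0.12, 2.95] -> [22.1 21.2 -0. ] -0.21 rows>= 7.0
[0.4198, 0.2891, 0.06, 3.285] -> [16.  24.3  6. ] -0.34 rows>= 6.0
[458.9, 351.3] 0.61 (array([ 0.65085233, -0.26325036,  2.74029611]), np.float64(0.9707225747441834))
```

Black book placed at (0.651, −0.263), yaw 2.740, within 3 mm of the mat centre. Next is cream.

play_rows(
  series=[22.1,21.2,0,-0.21,100,22.1,21.2,0,-0.21,100,22.1,21.2,0,-0.21,100,22.1,21.2,0,-0.21,100,22.1,21.2,0,-0.21,100,22.1,21.2,0,-0.21,100,22.1,21.2,0,-0.21,100,22.1,21.2,0,-0.21,100],
)

```text
t: 20.3
ee_pos: [0.5292, 0.021, 0.1181]
orientation: [-3.141, -0.001, 2.95]
contact_force: [0.5, -1.1, 0.8]
grip_width: 0.998
```

play_rows(
  series=[16,24.3,6,-0.34,100,16,24.3,6,-0.34,100,16,24.3,6,-0.34,100,16,24.3,6,-0.34,100,16,24.3,6,-0.34,100,16,24.3,6,-0.34,100,16,24.3,6,-0.34,100,16,24.3,6,-0.34,100,16,24.3,6,-0.34,100,16,24.3,6,-0.34,100],
)

```text
t: 21.3
ee_pos: [0.4208, 0.2881, 0.0589]
orientation: [-3.142, 0.0, -2.998]
contact_force: [0.2, -0.2, -0.0]
grip_width: 1.002
```

```bash
python3 - <<'E'
from h import *
c=bot.capture("side")
for d in bot.cut_out(c,"cream_book")[:1]: print(d["uv"],d["conf"],fit(c,d["mask"],"cream_book",yaw0=3.285))
c=bot.capture("top")
for n,z in(("black_book",.004),("tan_book",0)):
    for d in bot.cut_out(c,n)[:1]: print(n,d["uv"],d["conf"],fit(c,d["mask"],n,z=z))
plan([[.4198,.2891,-.016,3.285]])
E
```

```text
[286.0, 189.2] 0.73 (array([0.4208218 , 0.28930525, 3.25955405]), np.float64(0.944051213914724))
black_book [445.4, 148.6] 0.74 (array([ 0.64967457, -0.26195146,  2.73918838]), np.float64(0.9562855678722658))
tan_book [376.5, 240.3] 0.79 (array([ 0.43305725, -0.10910026,  2.58806123]), np.float64(0.9568627450980393))
at [ 0.42    0.2889  0.059  -2.9962] roll,pitch [3.142 0.   ] F [-0.  -0.1  0.3] w 1.002
[0.4198, 0.2891, -0.016, 3.285] -> [0.  0.  7.5] 0.0 rows>= 2.0
```

play_rows(
  series=[0,0,2,0,100,0,0,4,0,100,0,0,5.5,0,100,0,0,6.5,0,100,0,0,7.1,0,100,0,0,7.4,0,100,0,0,7.5,0,100,0,0,7.5,0,100],
)

```text
t: 22.35
ee_pos: [0.42, 0.2895, -0.0158]
orientation: [3.141, 0.001, -2.995]
contact_force: [-0.8, -0.3, -0.9]
grip_width: 1.005
```

play_rows(
  series=[0,0,0,0,30,0,0,0,0,30,0,0,0,0,30,0,0,0,0,30,0,0,0,0,30,0,0,0,0,30,0,0,0,0,30,0,0,0,0,30,0,0,0,0,30],
)

```text
t: 23.25
ee_pos: [0.4197, 0.2893, -0.0161]
orientation: [3.142, -0.0, -2.995]
contact_force: [-0.7, -0.3, 2.2]
grip_width: 0.638
```

```bash
python3 - <<'E'
from h import *
plan([[.4198,.2891,.13,3.285],[.53,.02,.13,3.05],[.6502,-.2622,.09,2.740],[.6502,-.2622,.016,2.740]])
E
```

```text
at [ 0.4197  0.2893 -0.0161 -2.9954] roll,pitch [ 3.142 -0.   ] F [-0.7 -0.3  2.2] w 0.638
[0.4198, 0.2891, 0.13, 3.285] -> [ -0.   -0.  -14.6] 0.0 rows>= 3.0
[0.53, 0.02, 0.13, 3.05] -> [ -7.  -28.3  -0. ] 0.24 rows>= 6.0
[0.6502, -0.2622, 0.09, 2.74] -> [-14.6 -26.9   4. ] 0.31 rows>= 7.0
[0.6502, -0.2622, 0.016, 2.74] -> [ 0.  -0.   7.4] -0.0 rows>= 2.0
```

play_rows(
  series=[0,0,-1,0,30,0,0,-3,0,30,0,0,-6,0,30,0,0,-9,0,30,0,0,-12,0,30,0,0,-14,0,30,0,0,-14.6,0,30,0,0,-14.6,0,30],
)

```text
t: 24.05
ee_pos: [0.4198, 0.2894, 0.1304]
orientation: [3.141, 0.001, -2.995]
contact_force: [-0.5, -1.3, -1.8]
grip_width: 0.643
```

play_rows(
  series=[-0.5,-2,0,0.02,30,-1.4,-5.5,0,0.05,30,-2.3,-9.2,0,0.08,30,-3.2,-13,0,0.11,30,-4.2,-17,0,0.15,30,-5.2,-21,0,0.18,30,-6.1,-24.5,0,0.21,30,-6.7,-27,0,0.23,30,-7,-28.3,0,0.24,30,-7,-28.3,0,0.24,30],
)

```text
t: 25.05
ee_pos: [0.53, 0.0187, 0.1288]
orientation: [-3.142, -0.002, 3.046]
contact_force: [0.1, -0.4, -1.0]
grip_width: 0.643
```

play_rows(
  series=[-1.1,-2,0.3,0.02,30,-3,-5.5,0.8,0.07,30,-5,-9.2,1.4,0.11,30,-7.2,-13.2,2,0.16,30,-9.2,-17,2.5,0.2,30,-11.4,-21,3.1,0.24,30,-13,-24,3.6,0.28,30,-14.1,-26,3.9,0.3,30,-14.6,-26.9,4,0.31,30,-14.6,-26.9,4,0.31,30],
)

```text
t: 26.05
ee_pos: [0.6504, -0.2612, 0.089]
orientation: [3.141, -0.001, 2.738]
contact_force: [-0.6, 0.2, -1.7]
grip_width: 0.644
```

```bash
python3 - <<'E'
from h import *
plan([[.6502,-.2622,.016,2.740]])
c=bot.capture("side")
for d in bot.cut_out(c,"cream_book")[:1]: print(d["uv"],d["conf"],fit(c,d["mask"],"cream_book",z=.106,yaw0=2.74))
for d in bot.cut_out(c,"black_book")[:1]: print(d["uv"],d["conf"],fit(c,d["mask"],"black_book",z=.004,yaw0=2.74))
E
```

```text
at [ 0.6504 -0.2612  0.089   2.7382] roll,pitch [ 3.141e+00 -1.000e-03] F [-0.6  0.2 -1.7] w 0.644
[0.6502, -0.2622, 0.016, 2.74] -> [-0.  -0.1  7.3] -0.0 rows>= 2.0
[473.9, 311.4] 0.62 (array([ 0.65151498, -0.26368403,  2.71857498]), np.float64(0.15758720035803198))
[459.2, 351.9] 0.97 (array([ 0.65071554, -0.26280739,  2.73397265]), np.float64(0.9306063348416289))
```

play_rows(
  series=[0,-0.1,2,0,30,0,-0.1,4,0,30,0,-0.1,5.5,0,30,0,-0.1,6.5,0,30,0,-0.1,7,0,30,0,-0.1,7.2,0,30,0,-0.1,7.3,0,30,0,-0.1,7.3,0,30,0,-0.1,7.4,0,30,0,-0.1,7.4,0,30],
)

```text
t: 27.2
ee_pos: [0.6501, -0.2629, 0.0161]
orientation: [-3.142, 0.0, 2.738]
contact_force: [0.7, 0.8, -1.7]
grip_width: 0.642
```

play_rows(
  series=[0,0,0,0,95,0,0,0,0,95,0,0,0,0,95,0,0,0,0,95,0,0,-2,0,95,0,0,-5,0,95,0,0,-9,0,95,0,0,-11,0,95,0,0,-11,0,95],
)

```text
t: 28.1
ee_pos: [0.6515, -0.2636, 0.1295]
orientation: [-3.141, 0.006, 2.738]
contact_force: [0.3, -0.3, 1.4]
grip_width: 0.947
```

```bash
python3 - <<'E'
from h import *
plan([[.4334,-.1095,.06,2.5884],[.4334,-.1095,-.016,2.5884]])
c=bot.capture("side"); 
for n,z in(("cream_book",.03),("black_book",.004)):
  for d in bot.cut_out(c,n)[:1]: print(n,d["uv"],d["conf"],fit(c,d["mask"],n,z=z,yaw0=2.74))
E
```

```text
at [ 0.6515 -0.2636  0.1295  2.7379] roll,pitch [-3.141  0.006] F [ 0.3 -0.3  1.4] w 0.947
[0.4334, -0.1095, 0.06, 2.5884] -> [26.1  5.6  7. ] 0.15 rows>= 6.0
[0.4334, -0.1095, -0.016, 2.5884] -> [ 0.  -0.   7.6] -0.0 rows>= 2.0
cream_book [461.7, 340.2] 0.75 (array([ 0.65091201, -0.26405069,  2.72578519]), np.float64(0.9605704099821747))
black_book [449.9, 361.9] 0.6 (array([ 0.64969209, -0.26345746,  2.74867007]), np.float64(-0.8241425301084901))
```

Cream placed within about 2 mm. Tan next.

play_rows(
  series=[26.1,5.6,7,0.15,100,26.1,5.6,7,0.15,100,26.1,5.6,7,0.15,100,26.1,5.6,7,0.15,100,26.1,5.6,7,0.15,100,26.1,5.6,7,0.15,100,26.1,5.6,7,0.15,100,26.1,5.6,7,0.15,100,26.1,5.6,7,0.15,100],
)

```text
t: 29.15
ee_pos: [0.433, -0.1095, 0.0558]
orientation: [3.142, 0.001, 2.588]
contact_force: [0.6, 0.5, -0.6]
grip_width: 1.003
```

```bash
python3 - <<'E'
from h import *
c=bot.capture("side")
for d in bot.cut_out(c,"tan_book")[:1]: print(d["uv"],d["conf"],fit(c,d["mask"],"tan_book",yaw0=2.59))
plan([[.4334,-.1095,-.016,2.5884]])
E
```

```text
[455.8, 374.6] 0.7 (array([ 0.62620215, -0.2711691 ,  2.75177485]), np.float64(-0.8771886509063227))
at [ 0.4328 -0.1094  0.0558  2.5874] roll,pitch [3.141e+00 1.000e-03] F [ 0.3 -0.1 -0. ] w 0.995
[0.4334, -0.1095, -0.016, 2.5884] -> [-0.1  0.   7.2] -0.0 rows>= 2.0
```

play_rows(
  series=[-0.1,0,2,0,100,-0.1,0,4,0,100,-0.1,0,5.5,0,100,-0.1,0,6.4,0,100,-0.1,0,6.9,0,100,-0.1,0,7.1,0,100,-0.1,0,7.2,0,100,-0.1,0,7.2,0,100],
)

```text
t: 30.05
ee_pos: [0.4331, -0.1095, -0.0158]
orientation: [3.141, 0.001, 2.588]
contact_force: [-0.4, -0.1, -0.8]
grip_width: 1.001
```

play_rows(
  series=[0,0,0,0,30,0,0,0,0,30,0,0,0,0,30,0,0,0,0,30,0,0,0,0,30,0,0,0,0,30,0,0,0,0,30,0,0,0,0,30,0,0,0,0,30],
)

```text
t: 30.95
ee_pos: [0.4328, -0.1094, -0.0161]
orientation: [3.142, 0.0, 2.588]
contact_force: [-0.6, 0.1, 1.7]
grip_width: 0.603
```

```bash
python3 - <<'E'
from h import *
plan([[.4334,-.1095,.12,2.5884],[.6505,-.2635,.11,2.738],[.6505,-.2635,.040,2.738],[.6505,-.2635,.15,2.738]])
E
```

```text
at [ 0.4328 -0.1094 -0.0161  2.5878] roll,pitch [3.142 0.   ] F [-0.6  0.1  1.7] w 0.603
[0.4334, -0.1095, 0.12, 2.5884] -> [ -0.1   0.  -13.6] -0.0 rows>= 3.0
[0.6505, -0.2635, 0.11, 2.738] -> [-26.5  -1.7   1. ] -0.15 rows>= 6.0
[0.6505, -0.2635, 0.04, 2.738] -> [-0.  0.  7.] -0.0 rows>= 2.0
[0.6505, -0.2635, 0.15, 2.738] -> [ -0.   0. -11.] -0.0 rows>= 3.0
```

play_rows(
  series=[0,0,-1,0,30,0,0,-3,0,30,0,0,-6,0,30,0,0,-9,0,30,0,0,-12,0,30,0,0,-13.2,0,30,0,0,-13.6,0,30,0,0,-13.6,0,30],
)

```text
t: 31.75
ee_pos: [0.4328, -0.1093, 0.1202]
orientation: [3.141, 0.001, 2.588]
contact_force: [0.5, 0.6, -1.4]
grip_width: 0.597
```

play_rows(
  series=[-2,-0.1,0,-0.01,30,-5.5,-0.3,0.2,-0.03,30,-9.5,-0.6,0.4,-0.06,30,-13.5,-0.9,0.5,-0.08,30,-17.5,-1.1,0.7,-0.1,30,-21.5,-1.4,0.8,-0.12,30,-24.5,-1.6,0.9,-0.14,30,-26,-1.7,1,-0.15,30,-26.6,-1.7,1,-0.15,30,-26.6,-1.7,1,-0.15,30],
)

```text
t: 32.75
ee_pos: [0.6497, -0.2635, 0.1084]
orientation: [3.141, -0.002, 2.737]
contact_force: [0.3, -0.2, -1.9]
grip_width: 0.602
```

```bash
python3 - <<'E'
from h import *
plan([[.6505,-.2635,.040,2.738]])
E
```

```text
at [ 0.6497 -0.2635  0.1084  2.7374] roll,pitch [ 3.141e+00 -2.000e-03] F [ 0.3 -0.2 -1.9] w 0.602
[0.6505, -0.2635, 0.04, 2.738] -> [-0.1  0.   6.8] -0.0 rows>= 2.0
```

play_rows(
  series=[0,0,2,0,30,0,0,4,0,30,0,0,5.3,0,30,0,0,6.1,0,30,0,0,6.5,0,30,0,0,6.7,0,30,0,0,6.8,0,30,0,0,6.8,0,30,0,0,6.9,0,30,0,0,6.9,0,30],
)

```text
t: 33.75
ee_pos: [0.6502, -0.2638, 0.041]
orientation: [-3.142, 0.0, 2.738]
contact_force: [-0.2, -0.2, -1.1]
grip_width: 0.6
```

play_rows(
  series=[0,0,0,0,95,0,0,0,0,95,0,0,0,0,95,0,0,0,0,95,0,0,-2,0,95,0,0,-5,0,95,0,0,-9,0,95,0,0,-11,0,95,0,0,-11,0,95,0,0,-11,0,95],
)

```text
t: 34.75
ee_pos: [0.6499, -0.2636, 0.1503]
orientation: [3.142, -0.0, 2.738]
contact_force: [0.2, 0.7, 0.5]
grip_width: 0.949
```

```bash
python3 - <<'E'
from h import *
plan([[.64,.0,.15,2.0],[.6258,.2681,.10,1.16]])
c=bot.capture("side"); 
for n,z in(("tan_book",.054),):
  for d in bot.cut_out(c,n)[:2]: print(n,d["uv"],d["conf"],fit(c,d["mask"],n,z=z,yaw0=2.74))
ds=bot.cut_out(c,"mug"); print([(d["uv"],d["conf"]) for d in ds])
m=[d for d in ds if abs(d["uv"][0]-376)<15 and abs(d["uv"][1]-184)<15][0]["mask"]
# fit mug cylinder + handle ray, side view: yaw = direction of handle(+y) minus pi/2
M["mug"]=cyl(.03,.06)+[box(-.005,.005,.028,.048,.015,.048)]
for y in(-.8,-.4,0,.4): print(y,fit(c,m,"mug",h=.03,yaw0=y))
cv2.imwrite("pics/mug.png",cv2.resize(c["img"][150:260,320:450],(800,600)))
E
```

```text
at [ 0.6499 -0.2636  0.1503  2.7378] roll,pitch [ 3.142 -0.   ] F [0.2 0.7 0.5] w 0.949
[0.64, 0.0, 0.15, 2.0] -> [11.3 23.8  0. ] 0.74 rows>= 6.0
[0.6258, 0.2681, 0.1, 1.16] -> [25.   9.9  5. ] 0.84 rows>= 6.0
tan_book [464.2, 329.7] 0.92 (array([ 0.65260247, -0.26464612,  2.74866031]), np.float64(0.9678169428468386))
tan_book [377.4, 183.7] 0.16 (array([0.61184433, 0.20780818, 1.30562119]), np.float64(0.8536949573016555))
[([378.1, 182.6], 0.65)]
-0.8 (array([ 0.6283251 ,  0.26759971, -0.62191514]), np.float64(0.9418140121545694))
-0.4 (array([ 0.62854709,  0.26752525, -0.08095377]), np.float64(0.941240683407866))
0 (array([0.62825542, 0.26750154, 0.19535681]), np.float64(0.9415250544662309))
0.4 (array([0.62896082, 0.26732741, 0.41130318]), np.float64(0.9456759545923633))
```

View pics/mug.png

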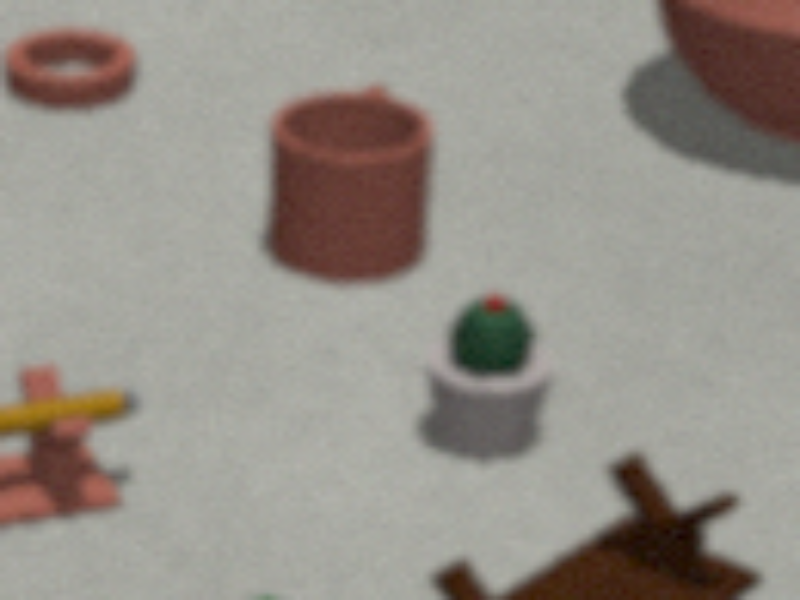

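Tan is on the stack at about (0.652, −0.264), yaw 2.749. In this crop the mug handle peeks out behind the rim at (376,92), slightly right of centre. That matches the top view's handle at (187,145), so mug yaw ≈ −0.4 and the tool yaw for the grasp is 1.17.

play_rows(
  series=[11.3,23.8,0,0.74,100,11.3,23.8,0,0.74,100,11.3,23.8,0,0.74,100,11.3,23.8,0,0.74,100,11.3,23.8,0,0.74,100,11.3,23.8,0,0.74,100,11.3,23.8,0,0.74,100,11.3,23.8,0,0.74,100,11.3,23.8,0,0.74,100],
  grip_force=15,
)

```text
t: 35.8
ee_pos: [0.6397, -0.002, 0.1504]
orientation: [-3.141, 0.0, 1.997]
contact_force: [-0.7, -0.6, -0.1]
grip_width: 0.997
```

```bash
python3 - <<'E'
from h import *
plan([[.6275,.2676,.10,1.17],[.6275,.2676,.003,1.17]])
E
```

```text
at [ 0.6397 -0.002   0.1504  1.9974] roll,pitch [-3.141  0.   ] F [-0.7 -0.6 -0.1] w 0.997
[0.6275, 0.2676, 0.1, 1.17] -> [25. 10.  5.] 0.83 rows>= 6.0
[0.6275, 0.2676, 0.003, 1.17] -> [ 0.1 -0.   9.7] -0.0 rows>= 2.0
```

play_rows(
  series=[25,10,4,0.83,100,25,10,4,0.83,100,25,10,4,0.83,100,25,10,5,0.83,100,25,10,5,0.83,100,25,10,5,0.83,100,25,10,5,0.83,100,25,10,5,0.83,100,25,10,5,0.83,100,25,10,5,0.83,100],
)

```text
t: 36.8
ee_pos: [0.6279, 0.2669, 0.1013]
orientation: [3.141, -0.0, 1.167]
contact_force: [1.0, 0.4, -0.5]
grip_width: 0.998
```

```bash
python3 - <<'E'
from h import *
plan([[.6275,.2676,.003,1.17]])
c=bot.capture("top")
for n,z in(("tan_book",.054),):
  for d in bot.cut_out(c,n)[:2]: print(n,d["uv"],d["conf"],fit(c,d["mask"],n,z=z,yaw0=2.74))
E
```

```text
at [0.6279 0.2669 0.1013 1.1668] roll,pitch [ 3.141 -0.   ] F [ 1.   0.4 -0.5] w 0.998
[0.6275, 0.2676, 0.003, 1.17] -> [ 0.  -0.1  9.8] -0.0 rows>= 2.0
tan_book [448.7, 138.7] 0.98 (array([ 0.65104627, -0.26380477,  2.74709173]), np.float64(0.9464356557305107))
```

Tan from the top camera: (0.651, −0.264). I descend on the mug and grip it.

play_rows(
  series=[0,0,3,0,100,0,0,5.5,0,100,0,0,7.5,0,100,0,0,8.8,0,100,0,0,9.5,0,100,0,0,9.8,0,100,0,0,9.8,0,100,0,0,9.8,0,100],
)

```text
t: 37.7
ee_pos: [0.6277, 0.2687, 0.0038]
orientation: [3.141, -0.001, 1.168]
contact_force: [0.2, -0.0, -0.3]
grip_width: 1.003
```

play_rows(
  series=[0,0,0,0,40,0,0,0,0,40,0,0,0,0,40,0,0,0,0,40,0,0,0,0,40,0,0,0,0,40,0,0,0,0,40,0,0,0,0,40,0,0,0,0,40],
)

```text
t: 38.6
ee_pos: [0.6272, 0.2686, 0.0029]
orientation: [-3.142, -0.0, 1.168]
contact_force: [-0.1, 0.7, 0.3]
grip_width: 0.632
```

```bash
python3 - <<'E'
from h import *
plan([[.6275,.2676,.18,1.17],[.64,.0,.18,1.17],[.651,-.2637,.15,1.17],[.651,-.2637,.0805,1.17]])
E
```

```text
at [0.6272 0.2686 0.0029 1.1678] roll,pitch [-3.142 -0.   ] F [-0.1  0.7  0.3] w 0.632
[0.6275, 0.2676, 0.18, 1.17] -> [ -0.1   0.1 -17.7] -0.0 rows>= 4.0
[0.64, 0.0, 0.18, 1.17] -> [-24.1  11.6  -0. ] -0.0 rows>= 6.0
[0.651, -0.2637, 0.15, 1.17] -> [-23.8  11.4   3. ] -0.0 rows>= 6.0
[0.651, -0.2637, 0.0805, 1.17] -> [-0.  -0.   6.9] -0.0 rows>= 2.0
```

play_rows(
  series=[0,0,-1,0,40,0,0,-3,0,40,0,0,-6,0,40,0,0,-9.5,0,40,0,0,-13,0,40,0,0,-16,0,40,0,0,-17.4,0,40,0,0,-17.7,0,40,0,0,-17.7,0,40],
)

```text
t: 39.5
ee_pos: [0.6268, 0.2684, 0.1789]
orientation: [-3.141, 0.001, 1.168]
contact_force: [-0.0, 0.1, -2.1]
grip_width: 0.626
```

play_rows(
  series=[-1.7,0.8,0,0,40,-4.5,2.2,0,0,40,-8,3.8,0,0,40,-11.5,5.5,0,0,40,-15,7.2,0,0,40,-18.5,8.9,0,0,40,-21.5,10.3,0,0,40,-23.5,11.3,0,0,40,-24.1,11.6,0,0,40,-24.1,11.6,0,0,40],
)

```text
t: 40.5
ee_pos: [0.6388, 0.0004, 0.1787]
orientation: [-3.14, 0.001, 1.166]
contact_force: [-0.5, 0.8, -1.7]
grip_width: 0.627
```

play_rows(
  series=[-1.7,0.8,0.2,0,40,-4.5,2.2,0.6,0,40,-8,3.8,1,0,40,-11.5,5.5,1.5,0,40,-15,7.2,2,0,40,-18.5,8.9,2.4,0,40,-21.5,10.3,2.7,0,40,-23.3,11.2,3,0,40,-23.8,11.4,3,0,40,-23.8,11.4,3,0,40],
)

```text
t: 41.5
ee_pos: [0.6509, -0.2619, 0.1495]
orientation: [-3.141, -0.0, 1.168]
contact_force: [0.2, 0.4, -1.9]
grip_width: 0.632
```

```bash
python3 - <<'E'
from h import *
plan([[.651,-.2637,.0805,1.17]])
c=bot.capture("side"); cv2.imwrite("pics/mugheld.png",cv2.resize(c["img"][200:400,380:600],(660,600)))
E
```

```text
at [ 0.6509 -0.2619  0.1495  1.1678] roll,pitch [-3.141 -0.   ] F [ 0.2  0.4 -1.9] w 0.632
[0.651, -0.2637, 0.0805, 1.17] -> [-0.2  0.1  6.9] -0.0 rows>= 2.0
```

View pics/mugheld.png

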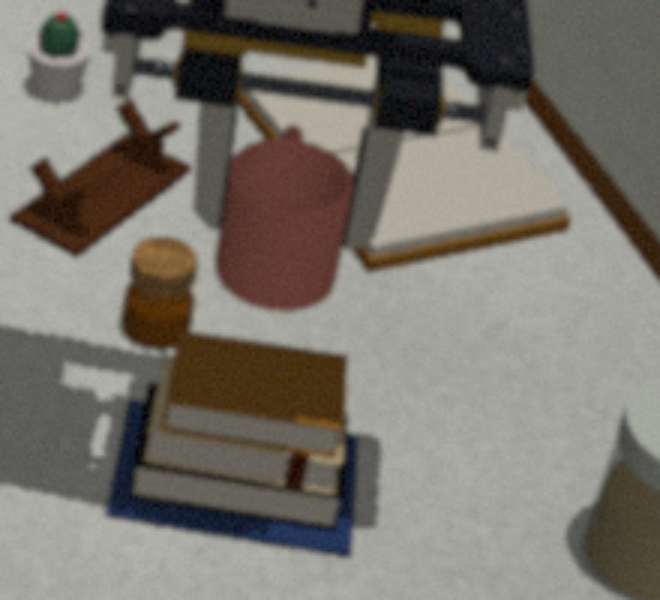

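The mug is held upright by both fingers above a squared stack (stack top at crop (260,380)). I lower and release it.

play_rows(
  series=[-0.2,0.1,2,0,40,-0.2,0.1,4,0,40,-0.2,0.1,5.4,0,40,-0.2,0.1,6.2,0,40,-0.2,0.1,6.6,0,40,-0.2,0.1,6.8,0,40,-0.2,0.1,6.9,0,40,-0.2,0.1,6.9,0,40,-0.2,0.1,6.9,0,40],
)

```text
t: 42.45
ee_pos: [0.6512, -0.2647, 0.0813]
orientation: [3.141, 0.0, 1.168]
contact_force: [0.2, -0.1, -1.2]
grip_width: 0.631
```

play_rows(
  series=[0,0,0,0,40,0,0,0.1,0,40,0,0,0.1,0,40],
)

```text
t: 42.75
ee_pos: [0.651, -0.2645, 0.0797]
orientation: [-3.141, 0.0, 1.168]
contact_force: [0.2, 0.1, -1.7]
grip_width: 0.63
```

play_rows(
  series=[0,0,0,0,95,0,0,0,0,95,0,0,0,0,95,0,0,0,0,95,0,0,-2,0,95,0,0,-5,0,95,0,0,-8,0,95,0,0,-10,0,95,0,0,-10,0,95,0,0,-10,0,95],
)

```text
t: 43.75
ee_pos: [0.6509, -0.2644, 0.1792]
orientation: [-3.141, -0.0, 1.168]
contact_force: [0.0, -0.3, 0.3]
grip_width: 0.95
```

```bash
python3 - <<'E'
from h import *
plan([[.5,.0,.18,2.2],[.4455,.1010,.08,3.291]])
c=bot.capture("side"); M["mug"]=cyl(.03,.06)
for d in bot.cut_out(c,"mug")[:2]: print(d["uv"],d["conf"],fit(c,d["mask"],"mug",z=.076,h=.03))
for d in bot.cut_out(c,"pen")[:3]: print(d["uv"],d["conf"],fit(c,d["mask"],"pen",z=.034,h=0,yaw0=3.29))
E
```

```text
at [ 0.6509 -0.2644  0.1792  1.1678] roll,pitch [-3.141 -0.   ] F [ 0.  -0.3  0.3] w 0.95
[0.5, 0.0, 0.18, 2.2] -> [ 18.4 -24.2  -0.1] -1.03 rows>= 7.0
[0.4455, 0.101, 0.08, 3.291] -> [11.4  1.5 10. ] -1.09 rows>= 8.0
[470.2, 311.5] 0.87 (array([ 0.65019399, -0.26798893,  1.1215444 ]), np.float64(0.9503427542892157))
[307.8, 231.2] 0.72 (array([0.44742916, 0.10144941, 3.33563219]), np.float64(0.45475477054092417))
[214.2, 201.6] 0.65 (array([0.26420468, 0.23156548, 3.20468278]), np.float64(0.7085910652920963))
```

Mug stands at about (0.650, −0.268), within 5 mm of tan. Now the gold pen.

play_rows(
  series=[18.4,-24.2,0,-1.03,95,18.4,-24.2,0,-1.03,95,18.4,-24.2,0,-1.03,95,18.4,-24.2,0,-1.03,95,18.4,-24.2,0,-1.03,95,18.4,-24.2,0,-1.03,95,18.4,-24.2,0,-1.03,95,18.4,-24.2,0,-1.03,95,18.4,-24.2,0,-1.03,95,18.4,-24.2,0,-1.03,95],
)

```text
t: 44.9
ee_pos: [0.5009, -0.0011, 0.1794]
orientation: [-3.141, -0.0, 2.194]
contact_force: [-0.4, 0.1, 0.4]
grip_width: 0.952
```

play_rows(
  series=[11.4,1.5,8,-1.09,70,11.4,1.5,8,-1.09,70,11.4,1.5,8,-1.09,70,11.4,1.5,8,-1.09,70,11.4,1.5,8,-1.09,70,11.4,1.5,8,-1.09,70,11.4,1.5,8,-1.09,70,11.4,1.5,8,-1.09,70,11.4,1.5,8,-1.09,70,11.4,1.5,8,-1.09,70],
)

```text
t: 45.9
ee_pos: [0.4462, 0.1003, 0.0997]
orientation: [-3.142, -0.0, -2.999]
contact_force: [0.2, 0.5, -0.2]
grip_width: 0.702
```

```bash
python3 - <<'E'
from h import *
plan([[.4455,.1010,-.007,3.291]])
c=bot.capture("side")
for n in("mug","jar"):
  for d in bot.cut_out(c,n)[:1]: print(n,d["uv"],d["conf"],fit(c,d["mask"],n,z=.076 if n=="mug" else 0,h=.03))
c=bot.capture("top")
for d in bot.cut_out(c,"mug")[:2]: print("top",d["uv"],d["conf"],fit(c,d["mask"],"mug",z=.076,h=.03))
for d in bot.cut_out(c,"pen_stand")[:2]: print("stand",d["uv"],d["conf"],fit(c,d["mask"],"pen_stand",yaw0=-2.4665))
E
```

```text
at [ 0.4462  0.1003  0.0997 -2.999 ] roll,pitch [-3.142 -0.   ] F [ 0.2  0.5 -0.2] w 0.702
[0.4455, 0.101, -0.007, 3.291] -> [ 0.1  0.1 10.7] -0.01 rows>= 3.0
mug [468.9, 310.0] 0.84 (array([ 0.65010454, -0.26854517,  1.40924561]), np.float64(0.9436091119966692))
jar [433.8, 299.5] 0.81 (array([ 0.64132228, -0.13756529,  1.03199494]), np.float64(0.887202402754377))
top [457.4, 132.9] 0.56 (array([ 0.6493141 , -0.26798576,  1.49381343]), np.float64(0.8266365283533358))
stand [331.0, 149.1] 0.55 (array([ 0.64084169, -0.00573786, -2.4707636 ]), np.float64(0.9202933456847306))
```

play_rows(
  series=[0,0.1,3,0,70,0,0.1,6,0,70,0,0.1,8,0,70,0,0.1,9.4,0,70,0,0.1,10.2,0,70,0,0.1,10.6,0,70,0,0.1,10.7,0,70,0,0.1,10.7,0,70],
)

```text
t: 47.0
ee_pos: [0.446, 0.1018, -0.0067]
orientation: [-3.142, 0.001, -2.995]
contact_force: [-0.1, 0.1, 0.5]
grip_width: 0.699
```

play_rows(
  series=[0,0,0,0,40,0,0,0,0,20,0,0,0,0,0,0,0,0,0,0,0,0,0,0,0,0,0,0,0,0,0,0,0,0,0,0,0,0,0,0,0,0,0,0,0,0,0,0,0,0],
)

```text
t: 48.0
ee_pos: [0.446, 0.1003, -0.0069]
orientation: [-3.14, -0.0, -2.995]
contact_force: [0.1, -16.1, 6.2]
grip_width: 0.125
```

```bash
python3 - <<'E'
from h import *
plan([[.4455,.1010,.09,3.291],[.6415,-.0053,.09,3.815],[.6415,-.0053,-.006,3.815]])
E
```

```text
at [ 0.446   0.1003 -0.0069 -2.9946] roll,pitch [-3.14 -0.  ] F [  0.1 -16.1   6.2] w 0.125
[0.4455, 0.101, 0.09, 3.291] -> [ 0.   0.1 -9.7] -0.0 rows>= 2.0
[0.6415, -0.0053, 0.09, 3.815] -> [-17.8 -13.4   0. ] -0.53 rows>= 5.0
[0.6415, -0.0053, -0.006, 3.815] -> [ 0.  -0.   9.6] 0.0 rows>= 2.0
```

Pen gripped at 11.6 mm. I lift it and carry it to the stand.

play_rows(
  series=[0,0,-1,0,0,0,0,-2.5,0,0,0,0,-4.5,0,0,0,0,-6.5,0,0,0,0,-8.5,0,0,0,0,-9.5,0,0,0,0,-9.7,0,0,0,0,-9.7,0,0],
)

```text
t: 48.8
ee_pos: [0.4455, 0.1018, 0.0896]
orientation: [3.142, -0.0, -2.995]
contact_force: [-0.4, 0.1, -1.0]
grip_width: 0.124
```

play_rows(
  series=[-1.4,-1,0,-0.04,0,-4,-3,0,-0.12,0,-7,-5.3,0,-0.21,0,-10,-7.5,0,-0.3,0,-13,-9.8,0,-0.39,0,-15.5,-11.7,0,-0.46,0,-17,-12.8,0,-0.51,0,-17.8,-13.4,0,-0.53,0,-17.8,-13.4,0,-0.53,0,-17.8,-13.4,0,-0.53,0],
)

```text
t: 49.8
ee_pos: [0.6404, -0.0044, 0.0891]
orientation: [3.141, -0.001, -2.466]
contact_force: [0.3, 0.6, -0.4]
grip_width: 0.121
```

```bash
python3 - <<'E'
from h import *
plan([[.6415,-.0053,-.006,3.815]])
c=bot.capture("side")
for d in bot.cut_out(c,"pen")[:3]: print(d["uv"],d["conf"],fit(c,d["mask"],"pen",z=.131,h=0,yaw0=3.81))
for d in bot.cut_out(c,"pen_stand")[:2]: print("stand",d["uv"],d["conf"],fit(c,d["mask"],"pen_stand",yaw0=-2.4665))
cv2.imwrite("pics/penheld.png",cv2.resize(c["img"][130:290,330:530],(750,600)))
E
```

```text
at [ 0.6404 -0.0044  0.0891 -2.4663] roll,pitch [ 3.141e+00 -1.000e-03] F [ 0.3  0.6 -0.4] w 0.121
[0.6415, -0.0053, -0.006, 3.815] -> [-0.  -0.1  9.5] 0.0 rows>= 2.0
[410.1, 215.2] 0.81 (array([ 0.6411209 , -0.00614222,  3.84496662]), np.float64(-0.11827200999921872))
[214.6, 201.8] 0.67 (array([0.28525111, 0.07214715, 3.25854669]), np.float64(0.12448522584521271))
stand [415.8, 262.1] 0.68 (array([ 0.64466478, -0.00502107, -2.4313136 ]), np.float64(0.7870219075284435))
```

View pics/penheld.png

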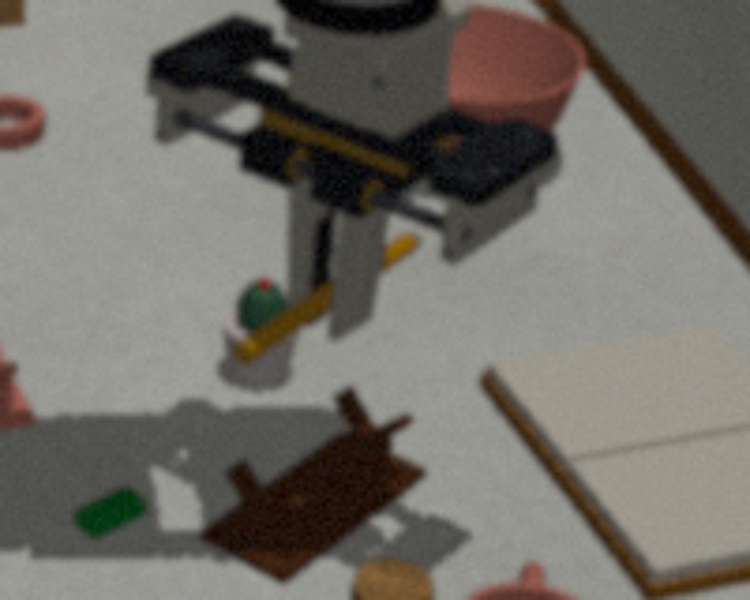

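The pen is held level and parallel to the stand, spanning crop (240,350) to (415,240), above the stand around (310,490). I lower it.

play_rows(
  series=[0,-0.1,3,0,0,0,-0.1,5.5,0,0,0,-0.1,7.2,0,0,0,-0.1,8.2,0,0,0,-0.1,8.8,0,0,0,-0.1,9.2,0,0,0,-0.1,9.4,0,0,0,-0.1,9.5,0,0,0,-0.1,9.5,0,0],
)

```text
t: 50.85
ee_pos: [0.6422, -0.0057, -0.0048]
orientation: [-3.141, 0.0, -2.465]
contact_force: [0.1, -0.1, -0.7]
grip_width: 0.121
```

play_rows(
  series=[0,0,0,0,20,0,0,0,0,40,0,0,0,0,60,0,0,0,0,60,0,0,0,0,60,0,0,-2,0,60,0,0,-6,0,60,0,0,-10,0,60,0,0,-14,0,60,0,0,-16,0,60],
)

```text
t: 51.85
ee_pos: [0.6431, -0.0057, 0.1587]
orientation: [-3.138, 0.003, -2.465]
contact_force: [-0.3, -0.5, -0.9]
grip_width: 0.601
```

play_rows(
  series=[12,16,0,0,60,12,16,0,0,60,12,16,0,0,60,12,16,0,0,60,12,16,0,0,60,12,16,0,0,60],
)

```text
t: 52.45
ee_pos: [0.4482, 0.0442, 0.1554]
orientation: [-3.141, 0.001, -2.465]
contact_force: [0.5, -0.0, 0.5]
grip_width: 0.6
```

```bash
python3 - <<'E'
from h import *
plan([])
c=bot.capture("side"); t=bot.capture("top")
for k,cc in(("side",c),("top",t)):
  for n,z,y in(("pen",.034,3.815),("mug",.076,None),("tan_book",.054,2.74),("jar",0,None),("cactus",0,None)):
    for d in bot.cut_out(cc,n)[:1]: print(k,n,d["uv"],round(d["conf"],2),fit(cc,d["mask"],n,z=z,h=0,yaw0=y))
cv2.imwrite("pics/end.png",np.hstack([cv2.resize(c["img"][160:400,330:570],(400,400)),cv2.resize(t["img"][60:300,260:500],(400,400))]))
E
```

```text
at [ 0.4482  0.0442  0.1554 -2.4648] roll,pitch [-3.141e+00  1.000e-03] F [ 0.5 -0.   0.5] w 0.6
side pen [216.3, 203.1] 0.89 (array([0.26415591, 0.2311369 , 3.14683565]), np.float64(0.5641086319585304))
side mug [469.8, 310.5] 0.83 (array([ 0.64971309, -0.2684156 ,  1.6967225 ]), np.float64(0.9552250826981159))
side tan_book [464.8, 337.5] 0.81 (array([ 0.65200268, -0.26588027,  2.74512242]), np.float64(0.02456317770661276))
side jar [434.2, 297.8] 0.91 (array([ 0.64222296, -0.13671162,  1.85655304]), np.float64(0.8235241969128076))
side cactus [398.8, 218.4] 0.72 (array([0.64430137, 0.1275651 , 1.46531905]), np.float64(0.21954022988505761))
top pen [202.6, 316.8] 0.69 (array([0.26383424, 0.27517897, 3.15132994]), np.float64(0.7102371826917735))
top mug [456.5, 131.0] 0.96 (array([ 0.64973023, -0.26749606,  1.62648209]), np.float64(0.8200589656152316))
top tan_book [446.7, 150.9] 0.82 (array([ 0.6517765 , -0.26349448,  2.72950913]), np.float64(-1.2776602775941837))
top jar [389.8, 150.5] 0.76 (array([ 0.6384297 , -0.13703943,  2.63030274]), np.float64(0.878601413465115))
top cactus [276.9, 149.1] 0.75 (array([ 0.63364177,  0.11737252, -2.23118338]), np.float64(0.42320374516588644))
```

View pics/end.png

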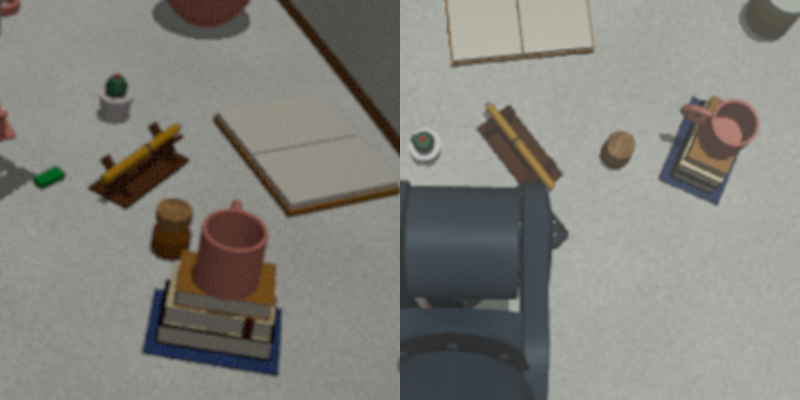

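Everything looks in place. One numeric check on the pen by colour.

```bash
python3 - <<'E'
from h import *
for k in("top","side"):
    c=bot.capture(k); h=cv2.cvtColor(c["img"],cv2.COLOR_BGR2HSV)
    m=cv2.inRange(h,(14,110,80),(32,255,255))>0; S=proj(c,[[.641,-.0053,.034]])[0]
    yy,xx=np.mgrid[:480,:640]; m&=np.hypot(xx-S[0],yy-S[1])<50
    n,l,st_,ce=cv2.connectedComponentsWithStats(m.astype(np.uint8)); m=l==1+np.argmax(st_[1:,4])
    P=unproj(c,np.argwhere(m)[:,::-1],.034)[:,:2]; v=np.linalg.svd(P-P.mean(0),full_matrices=False)[2][0]; s=(P-P.mean(0))@v
    a=np.arctan2(v[1],v[0]); mid=P.mean(0)+v*(s.max()+s.min())/2
    print(k,m.sum(),"mid",mid.round(4),"len",np.ptp(s).round(3),"dyaw",((a+2.4665+np.pi/2)%np.pi-np.pi/2).round(3))
E
```

```text
top 183 mid [ 0.617 -0.026] len 0.076 dyaw -0.02
side 279 mid [ 0.6432 -0.0065] len 0.143 dyaw -0.013
```

```bash
python3 -c "
from station import bot
print(bot.sign_off())"
```

```text
the job is handed in; nothing more can be done
None
```

The stack is built on the mat, the gold pen lies in the dark stand, and the job was handed in at about 53 s. No verdict was reported, so the positions below are from my own camera checks.

| Item | Last measured position | Limit |
|---|---|---|
| Black book | about 1–3 mm from the mat centre, yaw within 0.01 rad | 15 mm |
| Cream book | about 1–2 mm from black | 14 mm |
| Tan book | within 2 mm of cream | 14 mm |
| Mug | about 4–5 mm from tan's centre, upright in the last picture | 13 mm |
| Pen | 2 mm and about 0.02 rad off the stand, in both notches in the last picture | 15 mm, 0.12 rad |

The jar and cactus were standing where they started in the last picture, and the fitted jar position agrees to within 5 mm.

**Missed grasps:** the first two attempts on the black book closed above it. A touch probe on the book's top showed the real fingertips about 22 mm higher than the reported tool position. I used that offset for every grasp and placing after that, and they all worked first time.

**Checks that disagreed:**
- **Pen:** in the final pass the pen network found only the purple look-alike. The side colour check placed the gold pen; the top colour check saw only part of it, so I ignored its midpoint.
- **Tan and cactus:** the final fits were poor because the mug hides tan and the cactus shape fits badly. I relied on tan's position from before the mug went on, and on the picture for the cactus.

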